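# Tare the empty candle jar on the bench scale

### The job

Pick up the empty glass jar, set it down gently and upright in the middle of the scale's steel pan and let go of it. Then tare the scale: press the long bar along its front edge at its middle, right down, so that both ends go down together and the bar does not twist, hold it down for half a second and let it come up again. Leave the jar standing on the pan, and do not disturb the filled candles or the steel jug.

Things in the scene. Friction and masses are not known exactly. Their poses are not given: they have to be found in the camera images.
- jar_mid (a point): Centre, half-way up, of the empty jar: a plain clear-glass tumbler, 64 mm across, 85 mm tall, open at the top, wall 3.5 mm, about 200 g, straight sides. It is the only jar without wax, and taller than the filled candles. It stands upright on the table to the left or to the right of the scale; this point is 42.5 mm above its underside. z is the jar's axis.
- pan_mid (a point): Centre of the upper face of the scale's flat stainless steel pan, 180 mm (x) by 200 mm (y), 62 mm above the table. The white bench scale is fixed, 284 mm deep (x) by 220 mm wide (y); its front, with the bar, faces roughly to the robot. x points from the scale's front to its back, y along its front edge to the left, z up.
- bar_mid (a point): Middle of the upper face of the tare bar: a grey bar along the scale's front edge, 184 mm long (y), 36 mm deep (x), its upper face about 46 mm above the table when up. It lies 166 mm in front of the pan's centre (along the pan's -x); the low console with the display lies between them, no higher than 49 mm. Axes as the pan's; the point moves down with the bar.
- tare_bar (a joint): How far the tare bar is pressed: angle in rad about its hinge rod, which runs parallel to the bar 62 mm behind its middle. 0 is up; about 0.08 (5 mm down at the middle of the bar) is fully down, on rubber stops under both ends. A spring brings it up again: it takes about 1 N to start moving and 4.5 N to reach the stops; it trips from 0.055 on.
- tare_twist (a joint): Twist of the tare bar about the pan's x axis, in rad: 0 when both ends are level, positive when the left (+y) end is higher. A springy twist of 7 N m/rad: a press 25 mm off the middle twists it by about 0.016, which is 3 mm between the two ends.
- candle_a_mid (a point): Centre, half-way up, of a filled candle: glass 72 mm across, 66 mm tall, cream wax, a paper wick up to 84 mm and a 92 mm flat steel wick holder lying across the top. Loose, 320 g; to be left alone. It stands on the side of the scale where the empty jar is not.
- candle_b_mid (a point): Centre, half-way up, of another filled candle like candle_a, towards the back on the left; to be left alone.
- candle_c_mid (a point): Centre, half-way up, of another filled candle like candle_a, towards the back on the right; to be left alone.
- jug_mid (a point): Centre, half-way up, of the steel pouring jug, 106 mm across, 130 mm tall, with a black handle 90 mm out from its axis, at the far left. Loose, 380 g; to be left alone.
Things that resemble listed ones, but are neither listed nor needed, are in the scene too. Leave any black or brown look-alike of the part that bears jar_mid alone.

How it is judged:
On the way, in this order (a step that is already met when the one before it is completed fails the run):
1. the empty jar stands released and upright in the middle of the pan (within 30 mm of its centre) (horizontal distance between jar_mid and pan_mid below 0.03 m and angle between jar_mid's own z axis and vertical below 0.1 rad and z of jar_mid in the frame of pan_mid between 0.037 and 0.048 m and contact force between the fingers and jar below 0.05 N), for 0.3 s.
2. with the jar on the pan, the tare bar is held down past its trip point (0.055 rad) for 0.3 s with both ends level to within 2.2 mm (twist under 0.012 rad) (horizontal distance between jar_mid and pan_mid below 0.03 m and angle between jar_mid's own z axis and vertical below 0.1 rad and z of jar_mid in the frame of pan_mid between 0.037 and 0.048 m and value of joint tare_bar above 0.055 rad and value of joint tare_twist between -0.012 and 0.012 rad), for 0.3 s.
At the end, for the whole second after the job is handed in: The empty jar stands upright (within 0.1 rad) on the pan, its axis within 30 mm of the pan's centre, and the tare bar is back up (below 0.015 rad) and level (twist under 0.006 rad) (horizontal distance between jar_mid and pan_mid below 0.03 m and angle between jar_mid's own z axis and vertical below 0.1 rad and z of jar_mid in the frame of pan_mid between 0.037 and 0.048 m and value of joint tare_bar below 0.015 rad and value of joint tare_twist between -0.006 and 0.006 rad); the robot touches nothing.
It fails at once if the tare bar twisted: one end went down over 3.3 mm further than the other (twist over 0.018 rad) (not (value of joint tare_twist between -0.018 and 0.018 rad)).
It fails at once if the jar was let go more than 12 mm above the pan (horizontal distance between jar_mid and pan_mid below 0.09 m and z of jar_mid in the frame of pan_mid above 0.0545 m and contact force between the fingers and jar below 0.05 N).
It fails at once if a filled candle or the jug was moved by more than 30 mm or tipped (distance of any of candle_a_mid, candle_b_mid, candle_c_mid, jug_mid from where it was at the start of the episode above 0.03 m or angle between any of candle_a_mid, candle_b_mid, candle_c_mid, jug_mid's own z axis and vertical above 0.3 rad).
It also fails if it takes over 53 s, if anything falls off the work surface, if the arm or the gripper's body presses on something with over 40 N, if the wrist force passes 120 N, or if a joint passes its speed limit or range.

### The arm

A 6-joint arm with a two-finger parallel gripper is mounted at the origin on the work surface. World frame = base frame: x ahead of the robot, y to its left, z up, the work surface at z = 0. Lengths are in m, angles in rad, forces in N, time in s.
With the tool pointing down it reaches from about 0.35 to 0.975 m from the base axis. Payload 4.9 kg.
Tool frame: the origin (TCP) lies on the centre line of the jaws, within the pads' length; the fingertips stand 25 mm ahead of it and the grasp point (between the pads) lies 6 mm ahead of it; z points along the fingers, y is the direction in which the jaws open and shut (so a half turn about z gives the same grasp; the last joint's range is limited). The gripper opens to 85 mm and grips with 20 to 120 N. Pads are 22 mm wide; open, the fingers measure 114 mm over their backs; the gripper's body (76 mm by 85 mm) begins 54 mm behind the grasp point. The pads swing forward as they close: fully open they stand 13 mm farther back than shut.
Start: joints at [-1.227, 0.053, 1.613, -0, 1.476, -0.119], TCP at [0.279, -0.559, 0.256] pointing down, gripper open.
Joint ranges: [-3.01, 3.01], [-1.01, 2.22], [0.06, 2.58], [-1.02, 4.17], [0.09, 2.62], [-3.14, 3.14]. Speed limits (rad/s): [2.57, 2.57, 3.14, 3.14, 3.14, 3.14].

### API

Orientations are given as a unit quaternion [x, y, z, w].
In Python, from rig import * gives the robot as it stands.
- The arm moves only by the tool apply_moves, never from a script. Its argument "commands" is a list that holds one entry, the list of rows, each a list of 6 numbers: the shift along the tool's x, y, z in mm, then the turn, a rotation vector about the tool's x, y, z in rad. A call has exactly 10 rows; each row shifts and turns the commanded pose from where the row before left it, along the tool's axes as they then stand; what a row does not reach is not made up. A row lasts 1/8 s, in which the tool goes at most 62.5 mm and 10.7 degrees, less where a joint would pass 70% of its speed; a pose out of reach is approached as far as the arm can. A call with a gripper value outside its range is refused whole. "gripper" is the opening, from -1 (shut) to 1 (fully open), so that 0 is half open, set as the call begins (left out, the last holds). The fingers move at their own pace and stop on an object; "squeeze" is the grip in N (left out, the last holds). Time passes only in rows, so rows that do not move let the fingers close, or fill a call up. It gives the time, the measured TCP pose, the force and the opening at its end, in the units of the state.
- state(): the state, without advancing time (a new reading comes with each control period).
- grab_frame(name): name is "scene" or "top" or "wrist"; returns a dict with "pixels" (384x512x3 uint8, red, green, blue), "z_map" (384x512 float32, m along the optical axis (not along the pixel's ray), 0 where there is no reading), "fov_y" (degrees; the focal length in pixels is half the picture's height over the tangent of half this angle, whatever the lens; pixels are square), "cx", "cy" (the principal point, pixels), "distortion" ([k1, k2, p1, p2, k3] as OpenCV has them; the pictures are not rectified), "R" (3x3) and "t" (3): a world point X has camera coordinates R X + t. Camera axes: x right, y down, z forward; pixel columns grow to the right and rows downward; lengths in m; the calibration is good to about 2 mm. A picture is of the moment at which its call begins.
- sign_off(): hands the job in, once; it reports no verdict.
The state is a dict: "time_s": time; "joint_pos": joint angles; "dq": joint speeds; "joint_torque": joint torques, N m; "tool_pos": TCP position; "orientation": TCP orientation; "ft_force": force on the tool from outside, world axes, zero at the start; "torque": the same for the moment, N m; "finger_gap": opening from 0.0 (shut) to 1.0 (fully open).
Only numpy, scipy, OpenCV 4.12 (cv2) and the standard library are available. Lean on these libraries where they do the work, as an engineer would, in place of code of your own. Each camera call takes 0.05 s, during which the arm holds its last target. There are 200 camera calls.

## Working session

There is one attempt and no reset: what is moved stays moved. The work goes in short steps, Python scripts to look and compute and a tool call to move; the robot and the scene stay as the last step left them, time stands still between calls to the robot, and variables do not carry over. Pictures are saved under pics/ and viewed, about 8 in all and at most 12, crops included, and the job is handed in when it is done.

Besides the shell and the picture viewer there is one more tool, called by a JSON object that holds its "method" and its "body". apply_moves: Moves the arm, as the interface text tells. Its arguments: {"type":"object","properties":{"commands":{"type":"array"},"gripper":{"type":"number"},"squeeze":{"type":"number"}},"required":["commands"]}

```bash
mkdir -p pics; cat > h.py <<'E'
from rig import *
import numpy as np, cv2
def K(f):
    fl=f["pixels"].shape[0]/2/np.tan(np.radians(f["fov_y"])/2)
    return np.array([[fl,0,f["cx"]],[0,fl,f["cy"]],[0,0,1]])
def rays(f,uv):
    p=cv2.undistortPoints(np.array(uv,float).reshape(-1,1,2),K(f),np.array(f["distortion"],float)).reshape(-1,2)
    d=np.c_[p,np.ones(len(p))]
    return -f["R"].T@f["t"], d@f["R"]   # origin, dirs with z_cam=1
def onplane(f,uv,z):
    o,d=rays(f,uv); return o+d*((z-o[2])/d[:,2])[:,None]
def depthpts(f,uv):
    o,d=rays(f,uv); z=np.array([f["z_map"][int(v),int(u)] for u,v in uv]); return o+d*z[:,None]
def save(f,n,crop=None,s=1):
    im=f["pixels"][:,:,::-1]
    if crop: a,b,c,d=crop; im=im[b:d,a:c]
    cv2.imwrite("pics/"+n,cv2.resize(im,None,fx=s,fy=s,interpolation=cv2.INTER_CUBIC))
E
python3 - <<'E'
from h import *
import pickle
F={n:grab_frame(n) for n in("scene","top","wrist")}
pickle.dump(F,open("f0.pkl","wb"))
for n,f in F.items(): print(n,f["fov_y"],f["distortion"],(-f["R"].T@f["t"]).round(3)); 
im=np.vstack([F["scene"]["pixels"],F["top"]["pixels"]])[:,:,::-1]
save(F["scene"],"s0.png",s=1.5);save(F["top"],"t0.png",s=1.5)
print(state())
E
```

```text
scene 56.66831697313191 [-0.04672885  0.          0.          0.          0.        ] [1.243 0.666 0.72 ]
top 42.46878134002427 [-0.13866884  0.          0.          0.          0.        ] [0.168 0.071 1.648]
wrist 64.82288979752937 [-0.04775916  0.          0.          0.          0.        ] [ 0.344 -0.525  0.374]
{'time_s': 0.15, 'joint_pos': array([-1.22698737e+00,  5.32366895e-02,  1.61399100e+00,  2.03889725e-05,
        1.47600945e+00, -1.18990166e-01]), 'dq': array([-6.40272928e-04, -1.49013312e-03, -4.43520451e-03, -2.01892714e-05,
       -1.18903871e-03, -2.53885244e-04]), 'joint_torque': array([ 3.19081237e-04, -3.94241953e+01, -3.70721877e+01, -1.02921238e-04,
        4.67894468e-03, -3.26113468e-05]), 'tool_pos': array([ 0.27889087, -0.55881931,  0.25531848]), 'orientation': array([ 9.73346268e-01,  2.29338979e-01, -8.21493543e-05, -8.18191259e-04]), 'ft_force': array([-0.52657774, -0.15262732, -0.77375371]), 'torque': array([ 0.03297354, -0.00799617, -0.01048944]), 'finger_gap': 1.0010468884545276}
```

View pics/t0.png

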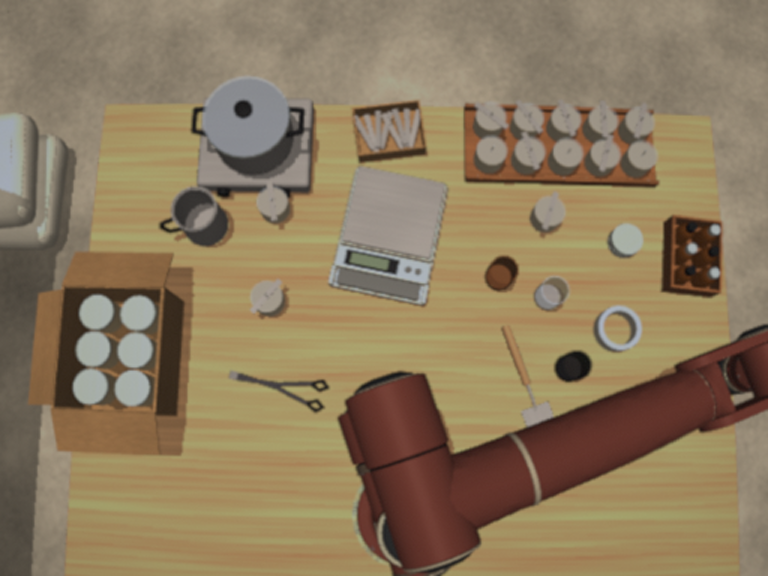

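View pics/s0.png

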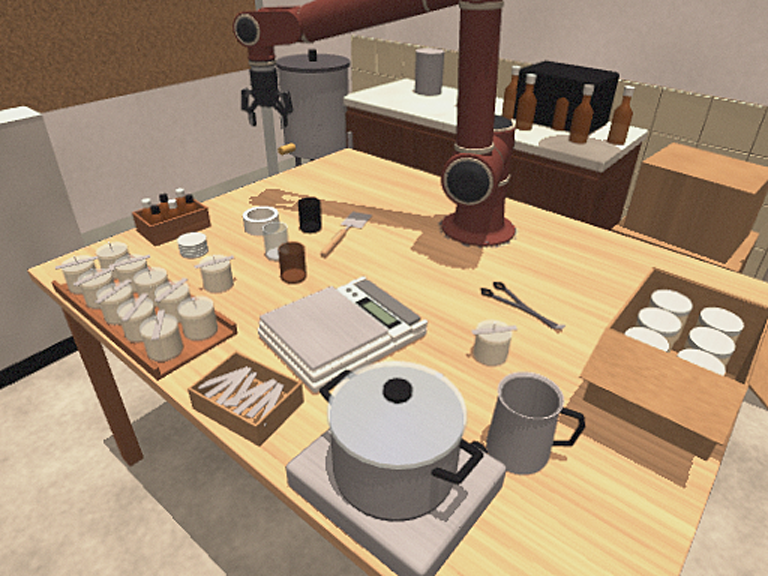

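The two pictures show three tumblers right of the scale (top view, enlarged pixels): clear at (551,293), brown at (502,273) and black at (573,366). The clear one matches: no wax, no colour. The scale pan is at (393,215) and the bar at (378,283).

```bash
cat > m1.py <<'E'
from h import *
import pickle
F=pickle.load(open("f0.pkl","rb")); f=F["top"]
v,u=np.mgrid[0:384,0:512]; uv=np.c_[u.ravel(),v.ravel()]
P=depthpts(f,uv).reshape(384,512,3); P[f["z_map"]==0]=np.nan
R=np.zeros((384,512),bool); R[105:210,210:305]=1
m=(R&(abs(P[...,2]-.062)<.005)).astype(np.uint8)
m=cv2.morphologyEx(m,cv2.MORPH_OPEN,np.ones((5,5)))
c=max(cv2.findContours(m,0,1)[0],key=cv2.contourArea)
q=onplane(f,c.reshape(-1,2).astype(float),.062)
r=cv2.minAreaRect((q[:,:2]*1000).astype(np.float32)); print("pan",r, np.nanmedian(P[m>0,2]))
g=cv2.cvtColor(f["pixels"],cv2.COLOR_RGB2GRAY).astype(int); px=f["pixels"].astype(int)
b=np.zeros((384,512),np.uint8); b[170:205,215:290]=((g<130)&(np.ptp(px,axis=2)<40))[170:205,215:290]
b=cv2.morphologyEx(b,cv2.MORPH_OPEN,np.ones((3,3)))
for c in cv2.findContours(b,0,1)[0]:
    if cv2.contourArea(c)>50:
        q=onplane(f,c.reshape(-1,2).astype(float),.046)
        print("dark",cv2.boundingRect(c),cv2.minAreaRect((q[:,:2]*1000).astype(np.float32)))
# tumblers
for n,a in (("clear",(353,181,383,209)),("brown",(320,168,348,196))):
    w=P[a[1]:a[3],a[0]:a[2]]; print(n,np.nanmin(w[...,2]),np.nanmax(w[...,2]))
    k=w[...,2]>.06; print(k.sum(), w[k].mean(0) if k.any() else None)
s=F["scene"]
print("table pts jar: scene base",onplane(s,[(184,170)],.0),"rim top-view",onplane(f,[(369,193)],.085))
print([ (n,onplane(f,[p],h).round(3)) for n,p,h in (("brown",(336,180),.085),("black",(382,243),.085),("c_c",(366,141),.066),("c_a",(178,198),.066))])
big=lambda im,cr,sc:cv2.resize(im[cr[1]:cr[3],cr[0]:cr[2],::-1],None,fx=sc,fy=sc,interpolation=2)
A=big(f["pixels"],(310,160,400,210),6);B=big(s["pixels"],(150,130,240,200),6)
cv2.imwrite("pics/crop.png",np.vstack([A[:,:540],B[:300]]) )
E
python3 m1.py
```

```text
pan ((662.8282470703125, -16.454387664794922), (17.52288246154785, 23.755887985229492), 1.1894097328186035) 0.062134269490636385
dark (225, 178, 55, 23) ((498.77294921875, 66.75575256347656), (183.2154541015625, 42.66957092285156), 79.11870574951172)
dark (230, 170, 36, 13) ((548.3502197265625, 82.57225799560547), (119.14726257324219, 34.873050689697266), 79.5082778930664)
clear -0.010730826067137045 0.09367523643109377
141 [ 0.48452687 -0.31609924  0.0772711 ]
brown -0.012885045270304873 0.09235228808737528
136 [ 0.52849834 -0.20533253  0.07763007]
table pts jar: scene base [[ 0.48988955 -0.31529421  0.        ]] rim top-view [[ 0.48440951 -0.31468468  0.085     ]]
[('brown', array([[ 0.526, -0.207,  0.085]])), ('black', array([[ 0.322, -0.353,  0.085]])), ('c_c', array([[ 0.667, -0.315,  0.066]])), ('c_a', array([[0.46 , 0.307, 0.066]]))]
```

View pics/crop.png

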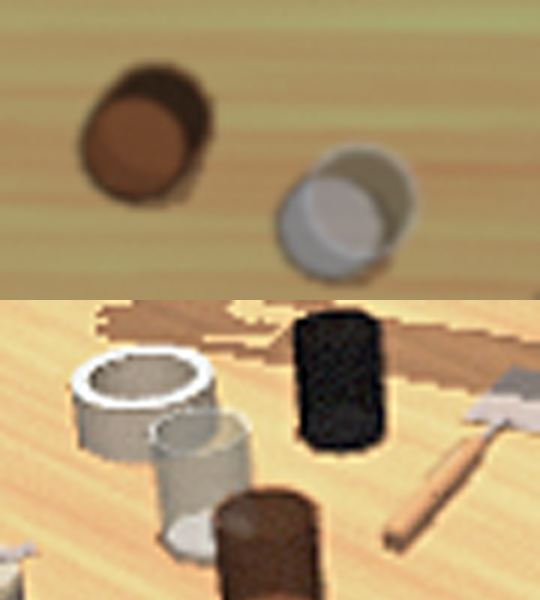

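The crop confirms it: the clear tumbler is at top px ≈(370,193), brown at (333,185), and black is further right. The rim ray at z=.085 gives (0.484,-0.315) and the scene base gives (0.490,-0.315), which agree. I'll move above it.

{"method": "apply_moves", "body": {"commands": [[[36,-16,4,0,0,0],[36,-16,4,0,0,0],[36,-16,4,0,0,0],[36,-16,4,0,0,0],[36,-16,4,0,0,0],[36,-16,4,0,0,0],[36,-16,4,0,0,0],[36,-16,4,0,0,0],[0,0,0,0,0,0],[0,0,0,0,0,0]]], "gripper": 1}}

```text
time_s: 1.4
tool_pos: [0.4793, -0.3163, 0.2241]
orientation: [0.973, 0.229, -0.0, -0.0]
ft_force: [0.1, 0.7, 0.4]
finger_gap: 0.999
```

```bash
cat > m2.py <<'E'
from h import *
import pickle
F={n:grab_frame(n) for n in("wrist","top")}; pickle.dump(F,open("f1.pkl","wb"))
f=F["wrist"]; s=state(); print(s["tool_pos"],s["orientation"],s["ft_force"],-f["R"].T@f["t"])
im=f["pixels"][:,:,::-1].copy()
for h,c in ((0,(0,0,255)),(.085,(0,255,0))):   # predicted outlines
    a=np.linspace(0,6.28,40); X=np.c_[.486+.032*np.cos(a),-.315+.032*np.sin(a),0*a+h]
    p=cv2.projectPoints(X,cv2.Rodrigues(f["R"])[0],f["t"],K(f),np.array(f["distortion"]))[0]
    cv2.polylines(im,[p.astype(int)],True,c,1)
cv2.imwrite("pics/w1.png",cv2.resize(im,None,fx=1.5,fy=1.5))
f=F["top"];px=f["pixels"][95:210,205:310,::-1]; cv2.imwrite("pics/scale.png",cv2.resize(px,None,fx=5,fy=5,interpolation=2))
E
python3 m2.py
```

```text
[ 0.47906931 -0.31690412  0.22435937] [ 9.73479544e-01  2.28774030e-01 -8.17274794e-05  1.17989231e-04] [-0.37946512 -0.38022804 -0.84554993] [ 0.54435779 -0.28196313  0.34263199]
```

View pics/w1.png

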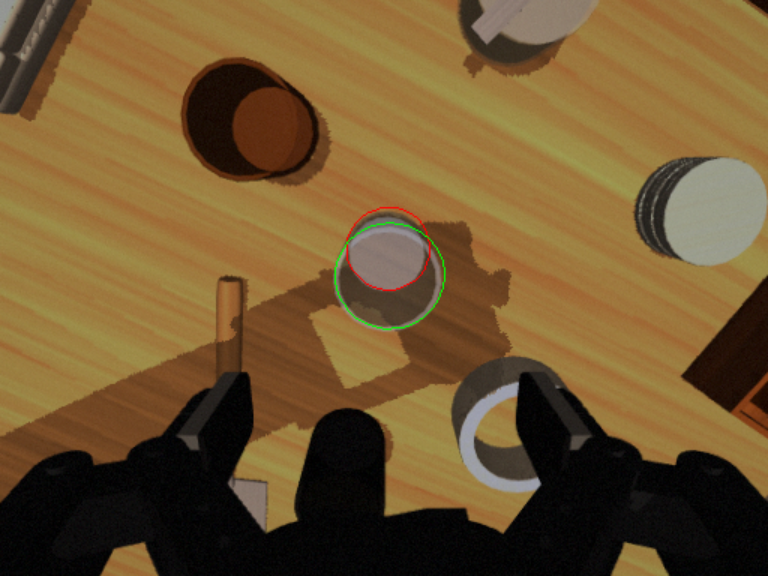

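View pics/scale.png

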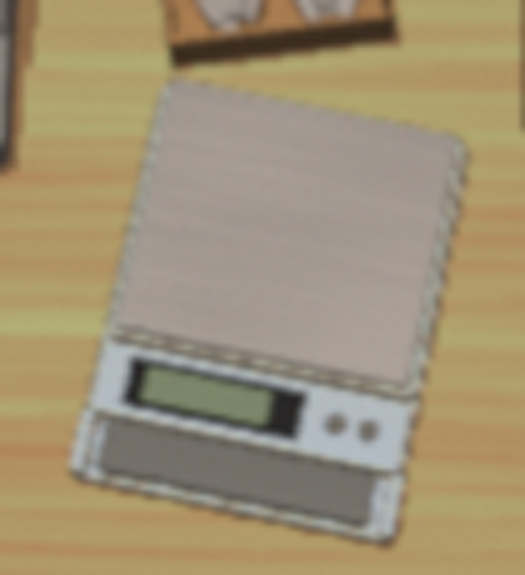

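The wrist view shows the clear jar's rim at (389,277), on the predicted circle to within about 2 mm. Jar centre is (0.4855,-0.315), and both finger lanes are free. In the scale crop, the pan corners are at (167,82), (467,140), (410,388) and (115,335).

{"method": "apply_moves", "body": {"commands": [[[6.6,1.2,10,0,0,0],[0,0,22,0,0,0],[0,0,22,0,0,0],[0,0,22,0,0,0],[0,0,22,0,0,0],[0,0,22,0,0,0],[0,0,22,0,0,0],[0,0,22,0,0,0],[0,0,0,0,0,0],[0,0,0,0,0,0]]]}}

```text
time_s: 2.75
tool_pos: [0.4863, -0.3147, 0.0608]
orientation: [0.973, 0.229, 0.0, 0.0]
ft_force: [0.2, -0.3, 0.3]
finger_gap: 0.997
```

```bash
python3 - <<'E'
from h import *
import pickle
f=pickle.load(open("f1.pkl","rb"))["top"]
def q(c,z): return onplane(f,[(x/5+205-.4,y/5+95-.4) for x,y in c],z)[:,:2]
p=q([(167,82),(467,140),(410,388),(115,335)],.062)
print("pan",p.mean(0),np.linalg.norm(p-np.roll(p,-1,0),axis=1))
b=q([(103,420),(375,475),(368,527),(103,472)],.046); print("bar corners",b,b.mean(0))
# colour masks: bar grey (dark), pan (warm grey)
hsv=cv2.cvtColor(f["pixels"],cv2.COLOR_RGB2HSV).astype(int); g=f["pixels"].astype(int)
for n,z,lo,hi in(("bar",.046,(105,95,85),(130,120,115)),("pan",.062,(145,130,120),(185,165,160))):
    m=cv2.inRange(f["pixels"],lo,hi); k=np.zeros_like(m); k[105:208,215:302]=m[105:208,215:302]
    k=cv2.morphologyEx(k,cv2.MORPH_OPEN,np.ones((3,3)))
    c=max(cv2.findContours(k,0,1)[0],key=cv2.contourArea)
    r=cv2.minAreaRect((onplane(f,c.reshape(-1,2).astype(float),z)[:,:2]*1000).astype(np.float32)); print(n,cv2.boundingRect(c),r)
print(g[95+470//5,205+200//5],g[95+200//5,205+300//5])
E
```

```text
pan [0.65832857 0.03360092] [0.20748847 0.17782938 0.19860041 0.18121202]
bar corners [[ 0.53209385  0.15583611]
 [ 0.4981955  -0.02538729]
 [ 0.46308905 -0.0209971 ]
 [ 0.49677601  0.15481548]] [0.4975386 0.0660668]
bar (226, 179, 53, 20) ((499.32666015625, 65.75684356689453), (177.59219360351562, 38.428890228271484), 78.72681427001953)
pan (226, 111, 72, 62) ((659.7335815429688, 35.049766540527344), (211.8817901611328, 184.34463500976562), 79.30487823486328)
[116 112 105] [163 154 145]
```

Sizes check out (200×180, bar 178×38, yaw ≈ -11°). Pan centre is (0.660,0.034) and bar centre (0.4985,0.066), so the bar-to-pan distance is 165 mm. Closing now.

{"method": "apply_moves", "body": {"commands": [[[0,0,0,0,0,0],[0,0,0,0,0,0],[0,0,0,0,0,0],[0,0,0,0,0,0],[0,0,0,0,0,0],[0,0,0,0,0,0],[0,0,0,0,0,0],[0,0,0,0,0,0],[0,0,-2,0,0,0],[0,0,-4,0,0,0]]], "gripper": -1, "squeeze": 35}}

```text
time_s: 4.0
tool_pos: [0.4853, -0.3136, 0.0653]
orientation: [0.973, 0.229, -0.001, -0.001]
ft_force: [-0.2, 0.2, -3.1]
finger_gap: 0.733
```

{"method": "apply_moves", "body": {"commands": [[[0,0,-15,0,0,0],[0,0,-20,0,0,0],[0,0,-20,0,0,0],[0,0,-20,0,0,0],[0,0,-20,0,0,0],[0,0,-20,0,0,0],[0,0,-20,0,0,0],[10,-7,0,0,0,0],[20,-15,0,0,0,0],[20,-15,0,0,0,0]]]}}

```text
time_s: 5.25
tool_pos: [0.5142, -0.2573, 0.2001]
orientation: [0.973, 0.229, -0.001, -0.001]
ft_force: [0.3, 0.2, -2.9]
finger_gap: 0.736
```

{"method": "apply_moves", "body": {"commands": [[[30,-22,0,0,0,0],[32,-24,0,0,0,0],[32,-24,0,0,0,0],[32,-24,0,0,0,0],[32,-24,0,0,0,0],[32,-24,0,0,0,0],[32,-24,0,0,0,0],[24,-18,0,0,0,0],[15,-12,0,0,0,0],[0,0,0,0,0,0]]]}}

```text
time_s: 6.5
tool_pos: [0.6601, 0.0343, 0.2004]
orientation: [0.973, 0.23, -0.001, -0.0]
ft_force: [-0.2, -0.9, -3.4]
finger_gap: 0.732
```

```bash
python3 - <<'E'
from h import *
import pickle
F={n:grab_frame(n) for n in("wrist","scene")}; pickle.dump(F,open("f2.pkl","wb"))
s=state(); print(s["tool_pos"],s["orientation"],s["ft_force"],s["finger_gap"],s["joint_pos"])
f=F["scene"];f2=F["wrist"]
A=cv2.resize(f["pixels"][100:300,120:340],(660,600))
im=f2["pixels"].copy()
P=np.array([[.660,.034,.062]]);ex=np.array([.982,-.189,0]);ey=np.array([.189,.982,0])
c=np.array([P[0]+a*.09*ex+b*.1*ey for a,b in((1,1),(1,-1),(-1,-1),(-1,1))])
p=cv2.projectPoints(c,cv2.Rodrigues(f2["R"])[0],f2["t"],K(f2),np.array(f2["distortion"]))[0]
cv2.polylines(im,[p.astype(int)],True,(255,0,0),1)
c=np.array([[.4985,.066,.046]]+0*P)+np.array([a*.018*ex+b*.092*ey for a,b in((1,1),(1,-1),(-1,-1),(-1,1))])
p=cv2.projectPoints(c,cv2.Rodrigues(f2["R"])[0],f2["t"],K(f2),np.array(f2["distortion"]))[0]
cv2.polylines(im,[p.astype(int)],True,(0,255,0),1)
cv2.imwrite("pics/c2.png",np.hstack([cv2.resize(A,(400,364)),cv2.resize(im,(400,300)).repeat(1,0) if 0 else cv2.copyMakeBorder(cv2.resize(im,(400,300)),0,64,0,0,0)])[:,:,::-1])
E
```

```text
[0.65984555 0.03271411 0.20076491] [ 9.73359574e-01  2.29283034e-01 -6.49183676e-04  9.85449431e-05] [ 9.38489430e-04 -1.28801779e-01 -2.45963056e+00] 0.7304104524634798 [-6.27931533e-02  1.73631119e-01  1.57610171e+00 -5.74082269e-04
  1.39304532e+00  1.04542285e+00]
```

View pics/c2.png

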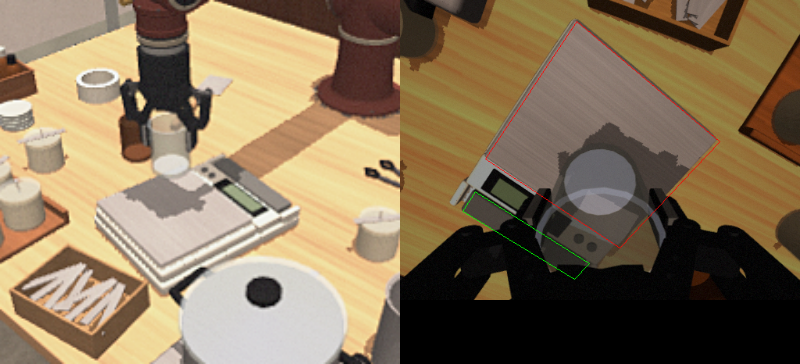

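The jar is held upright at (0.660,0.034). The projected pan and bar outlines lie on the real ones (wrist pan corners (575,20), (718,140), (617,247)). Lowering.

{"method": "apply_moves", "body": {"commands": [[[0,0,8,0,0,0],[0,0,12,0,0,0],[0,0,12,0,0,0],[0,0,12,0,0,0],[0,0,12,0,0,0],[0,0,8,0,0,0],[0,0,5,0,0,0],[0,0,4,0,0,0],[0,0,0,0,0,0],[0,0,0,0,0,0]]]}}

```text
time_s: 7.85
tool_pos: [0.6606, 0.0331, 0.1288]
orientation: [0.973, 0.229, 0.0, 0.0]
ft_force: [-0.2, -0.4, -2.3]
finger_gap: 0.729
```

{"method": "apply_moves", "body": {"commands": [[[0,0,0.5,0,0,0],[0,0,0.5,0,0,0],[0,0,0.5,0,0,0],[0,0,0.5,0,0,0],[0,0,0.5,0,0,0],[0,0,0.5,0,0,0],[0,0,0.5,0,0,0],[0,0,0.5,0,0,0],[0,0,0,0,0,0],[0,0,0,0,0,0]]]}}

```text
time_s: 9.1
tool_pos: [0.6603, 0.0331, 0.1243]
orientation: [0.973, 0.229, 0.0, 0.0]
ft_force: [-0.3, -0.0, -2.4]
finger_gap: 0.731
```

{"method": "apply_moves", "body": {"commands": [[[0,0,0.4,0,0,0],[0,0,0.4,0,0,0],[0,0,0.4,0,0,0],[0,0,0.4,0,0,0],[0,0,0.4,0,0,0],[0,0,0,0,0,0],[0,0,0,0,0,0],[0,0,0,0,0,0],[0,0,0,0,0,0],[0,0,0,0,0,0]]]}}

```text
time_s: 10.35
tool_pos: [0.6605, 0.0331, 0.1239]
orientation: [0.973, 0.229, 0.0, 0.0]
ft_force: [-5.4, 0.1, 7.2]
finger_gap: 0.737
```

Contact (7 N upward). Easing off slightly and releasing.

{"method": "apply_moves", "body": {"commands": [[[0,0,-0.4,0,0,0],[0,0,-0.4,0,0,0],[0,0,0,0,0,0],[0,0,0,0,0,0],[0,0,0,0,0,0],[0,0,0,0,0,0],[0,0,0,0,0,0],[0,0,0,0,0,0],[0,0,0,0,0,0],[0,0,0,0,0,0]]]}}

```text
time_s: 11.6
tool_pos: [0.6604, 0.0331, 0.1239]
orientation: [0.973, 0.229, 0.0, -0.0]
ft_force: [-3.0, 0.2, 6.5]
finger_gap: 0.738
```

{"method": "apply_moves", "body": {"commands": [[[0,0,0,0,0,0],[0,0,0,0,0,0],[0,0,0,0,0,0],[0,0,0,0,0,0],[0,0,0,0,0,0],[0,0,0,0,0,0],[0,0,0,0,0,0],[0,0,0,0,0,0],[0,0,0,0,0,0],[0,0,0,0,0,0]]], "gripper": 1}}

```text
time_s: 12.85
tool_pos: [0.6603, 0.0331, 0.1231]
orientation: [0.973, 0.229, -0.0, -0.0]
ft_force: [1.3, 0.5, -0.6]
finger_gap: 1.002
```

{"method": "apply_moves", "body": {"commands": [[[0,0,-3,0,0,0],[0,0,-8,0,0,0],[0,0,-16,0,0,0],[0,0,-20,0,0,0],[0,0,-20,0,0,0],[0,0,-20,0,0,0],[0,0,-20,0,0,0],[0,0,-13,0,0,0],[0,0,0,0,0,0],[0,0,0,0,0,0]]]}}

```text
time_s: 14.1
tool_pos: [0.6599, 0.0331, 0.2421]
orientation: [0.973, 0.229, -0.001, -0.0]
ft_force: [-0.3, -0.9, -0.4]
finger_gap: 0.997
```

{"method": "apply_moves", "body": {"commands": [[[-32,-25,0,0,0,0],[-33,-26,0,0,0,0],[-33,-26,0,0,0,0],[-32,-25,0,0,0,0],[0,0,0,0,0,0.13],[0,0,0,0,0,0.13],[0,0,0,0,0,0.13],[0,0,0,0,0,0.13],[0,0,0,0,0,0.13],[0,0,0,0,0,0]]], "gripper": -1}}

```text
time_s: 15.35
tool_pos: [0.4979, 0.0663, 0.2419]
orientation: [0.996, -0.093, -0.001, 0.0]
ft_force: [0.2, -0.1, 0.0]
finger_gap: -0.004
```

```bash
python3 - <<'E'
from h import *
import pickle
F={n:grab_frame(n) for n in("wrist","scene")}; pickle.dump(F,open("f3.pkl","wb"))
s=state(); print(s["tool_pos"],s["orientation"],s["ft_force"],s["finger_gap"],s["joint_pos"])
f=F["scene"];f2=F["wrist"]
A=cv2.resize(f["pixels"][100:300,120:340],(400,364))
im=f2["pixels"].copy()
ex=np.array([.982,-.189,0]);ey=np.array([.189,.982,0])
def pr(c,col):
    p=cv2.projectPoints(c,cv2.Rodrigues(f2["R"])[0],f2["t"],K(f2),np.array(f2["distortion"]))[0]; cv2.polylines(im,[p.astype(int)],True,col,1)
sq=((1,1),(1,-1),(-1,-1),(-1,1))
pr(np.array([np.array([.4985,.066,.046])+a*.018*ex+b*.092*ey for a,b in sq]),(0,255,0))
t=np.linspace(0,6.28,40)
for h in(.062,.147): pr(np.c_[.660+.032*np.cos(t),.034+.032*np.sin(t),0*t+h],(255,0,0))
cv2.imwrite("pics/c3.png",np.hstack([A,cv2.resize(im,(485,364))])[:,:,::-1][:,80:])
E
```

```text
[0.4980938  0.06630767 0.24233729] [ 9.95714192e-01 -9.24814525e-02 -6.52169102e-04  5.65107186e-05] [ 0.63622979  0.68056596 -0.3949889 ] 0.0016272410041947786 [-1.58559852e-02 -2.36985339e-01  1.90700293e+00 -1.27297374e-05
  1.47288422e+00  1.74016922e+00]
```

View pics/c3.png

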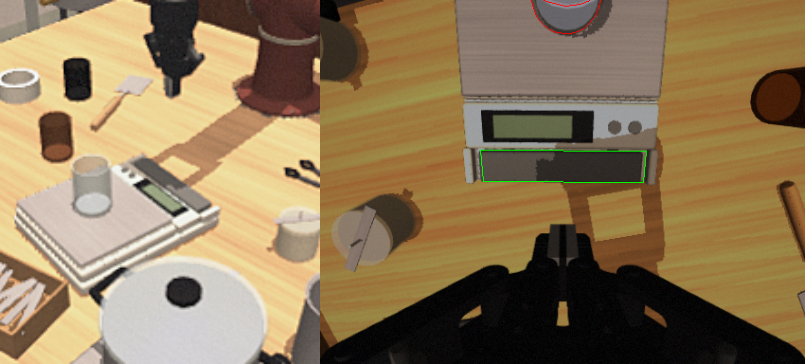

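The jar stands upright on the pan inside its predicted circle, and the projected bar outline (480–647, 150–184) lies on the grey bar. The shut fingers are centred on it. Lowering to just above the bar.

{"method": "apply_moves", "body": {"commands": [[[0,0,12,0,0,0],[0,0,25,0,0,0],[0,0,25,0,0,0],[0,0,25,0,0,0],[0,0,25,0,0,0],[0,0,25,0,0,0],[0,0,15,0,0,0],[0,0,10,0,0,0],[0,0,3,0,0,0],[0,0,0,0,0,0]]]}}

```text
time_s: 16.7
tool_pos: [0.4988, 0.0663, 0.0786]
orientation: [0.996, -0.093, 0.0, -0.0]
ft_force: [-0.1, 0.6, 0.1]
finger_gap: -0.002
```

{"method": "apply_moves", "body": {"commands": [[[0,0,1,0,0,0],[0,0,1,0,0,0],[0,0,1,0,0,0],[0,0,1,0,0,0],[0,0,1,0,0,0],[0,0,1,0,0,0],[0,0,1,0,0,0],[0,0,1,0,0,0],[0,0,0,0,0,0],[0,0,0,0,0,0]]]}}

```text
time_s: 17.95
tool_pos: [0.4983, 0.0664, 0.0702]
orientation: [0.996, -0.093, -0.0, -0.0]
ft_force: [-3.0, 0.2, 2.3]
finger_gap: 0.0
```

{"method": "apply_moves", "body": {"commands": [[[0,0,0.5,0,0,0],[0,0,0.5,0,0,0],[0,0,0.5,0,0,0],[0,0,0.5,0,0,0],[0,0,0.5,0,0,0],[0,0,0.5,0,0,0],[0,0,0.5,0,0,0],[0,0,0,0,0,0],[0,0,0,0,0,0],[0,0,0,0,0,0]]]}}

```text
time_s: 19.2
tool_pos: [0.4981, 0.0664, 0.0666]
orientation: [0.996, -0.093, -0.0, -0.0]
ft_force: [-6.2, 1.5, 5.9]
finger_gap: 0.002
```

```bash
python3 - <<'E'
from h import *
for _ in range(3):
    f=grab_frame("scene"); s=state(); print(s["tool_pos"].round(4),s["ft_force"].round(2),s["torque"].round(3))
E
```

```text
[0.4981 0.0664 0.0666] [-4.21  0.54  5.03] [ 0.103  0.811 -0.024]
[0.4981 0.0664 0.0666] [-5.18  0.96  5.83] [0.127 0.761 0.07 ]
[0.4982 0.0664 0.0666] [-4.52  1.12  4.72] [0.132 0.791 0.031]
```

{"method": "apply_moves", "body": {"commands": [[[0,0,0.5,0,0,0],[0,0,0.5,0,0,0],[0,0,0.5,0,0,0],[0,0,0,0,0,0],[0,0,0,0,0,0],[0,0,0,0,0,0],[0,0,0,0,0,0],[0,0,0,0,0,0],[0,0,0,0,0,0],[0,0,0,0,0,0]]]}}

```text
time_s: 20.6
tool_pos: [0.4982, 0.0664, 0.066]
orientation: [0.996, -0.093, -0.001, 0.0]
ft_force: [-8.0, 1.2, 11.5]
finger_gap: 0.001
```

```bash
python3 - <<'E'
from h import *
import pickle
f=grab_frame("scene"); s=state(); print(s["tool_pos"].round(4),s["ft_force"].round(2),s["torque"].round(3))
g=grab_frame("wrist"); pickle.dump((f,g),open("f4.pkl","wb"))
A=cv2.resize(f["pixels"][150:250,190:300],(660,600),interpolation=2)[:,:,::-1]
cv2.imwrite("pics/c4.png",A)
E
```

```text
[0.4982 0.0664 0.066 ] [-8.09  0.79 11.4 ] [0.11  1.311 0.026]
```

View pics/c4.png

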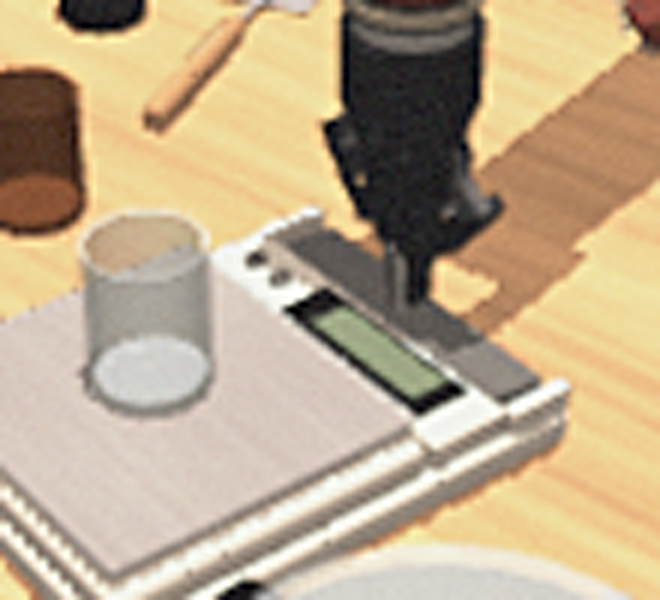

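The fingertips are on the bar's middle at (400,300) and the jar is upright. Force rose from 5 to 11 N within 0.6 mm at 5 mm of travel, so the bar is on its stops. It was held there for over 1 s. Releasing.

{"method": "apply_moves", "body": {"commands": [[[0,0,-1,0,0,0],[0,0,-1,0,0,0],[0,0,-1,0,0,0],[0,0,-2,0,0,0],[0,0,-3,0,0,0],[0,0,-8,0,0,0],[0,0,-20,0,0,0],[0,0,-25,0,0,0],[0,0,-25,0,0,0],[0,0,-25,0,0,0]]]}}

```text
time_s: 21.95
tool_pos: [0.4986, 0.0662, 0.1774]
orientation: [0.996, -0.094, 0.001, 0.0]
ft_force: [0.5, 1.0, 0.9]
finger_gap: -0.003
```

{"method": "apply_moves", "body": {"commands": [[[0,0,-20,0,0,0],[0,0,-20,0,0,0],[0,0,-20,0,0,0],[0,0,0,0,0,0],[0,0,0,0,0,0],[0,0,0,0,0,0],[0,0,0,0,0,0],[0,0,0,0,0,0],[0,0,0,0,0,0],[0,0,0,0,0,0]]]}}

```text
time_s: 23.2
tool_pos: [0.4984, 0.0663, 0.2361]
orientation: [0.996, -0.093, 0.0, 0.0]
ft_force: [-0.1, -0.0, -0.4]
finger_gap: -0.002
```

```bash
python3 - <<'E'
from h import *
import pickle
f=grab_frame("scene"); w=grab_frame("wrist"); s=state(); print(s["tool_pos"].round(4),s["ft_force"].round(2))
d=pickle.load(open("f4.pkl","rb"))[0]; r=pickle.load(open("f2.pkl","rb"))["scene"]
C=lambda x:cv2.resize(x["pixels"][150:250,190:300],(396,360),interpolation=2)[:,:,::-1]
cv2.imwrite("pics/c5.png",np.hstack([C(f),cv2.resize(w["pixels"],(400,300))[:,:,::-1] if 0 else C(d)]))
# bar height from wrist depth, left / mid / right, before press (f3) and now
for n,g in(("before",pickle.load(open("f3.pkl","rb"))["wrist"]),("now",w)):
    o=[]
    for y in(-.07,-.03,.03,.07):
        X=np.array([[.4985+.189*y,.066+.982*y,.046]])
        p=cv2.projectPoints(X,cv2.Rodrigues(g["R"])[0],g["t"],K(g),np.array(g["distortion"]))[0][0,0].round().astype(int)
        q=[(p[0]+i,p[1]+j) for i in range(-4,5) for j in range(-3,4)]
        o.append(np.median(depthpts(g,q)[:,2]).round(4))
    print(n,o)
E
```

```text
[0.4984 0.0663 0.2361] [ 0.18  0.26 -0.  ]
before [np.float64(0.0471), np.float64(0.047), np.float64(0.0472), np.float64(0.047)]
now [np.float64(0.047), np.float64(0.0472), np.float64(0.0471), np.float64(0.0471)]
```

View pics/c5.png

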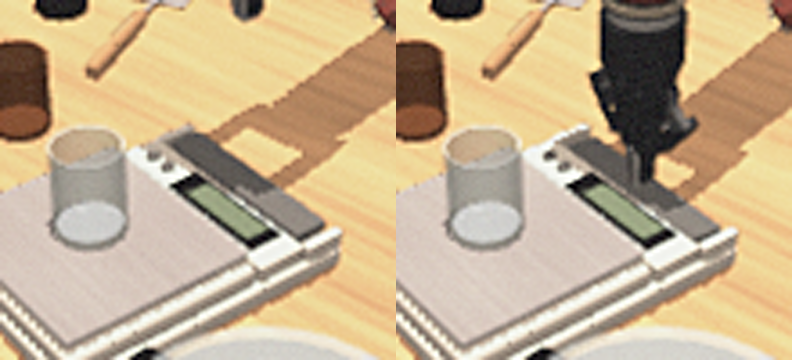

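The left picture (now) shows the bar back up, compared with pressed on the right. The jar hasn't moved. One check of the stored pressed frame before I hand in.

```bash
python3 - <<'E'
from h import *
import pickle
g=pickle.load(open("f4.pkl","rb"))[1]
o=[]
for y in(-.08,-.06,-.04,.04,.06,.08):
    X=np.array([[.4985+.189*y,.066+.982*y,.041]])
    p=cv2.projectPoints(X,cv2.Rodrigues(g["R"])[0],g["t"],K(g),np.array(g["distortion"]))[0][0,0].round().astype(int)
    q=[(p[0]+i,p[1]+j) for i in range(-3,4) for j in range(-3,4) if 0<=p[0]+i<512 and 0<=p[1]+j<384]
    o.append((y,float(np.median(depthpts(g,q)[:,2]).round(4)) if q else None))
print(o)
E
```

```text
[(-0.08, 0.0419), (-0.06, 0.042), (-0.04, 0.0419), (0.04, 0.0418), (0.06, 0.0419), (0.08, 0.0417)]
```

Pressed 5.2 mm, with the ends level to 0.2 mm. Handing in.

```bash
python3 -c "
from rig import *
print(sign_off())"
```

```text
the job is handed in; nothing more can be done
None
```

The job is handed in at about 23 s of robot time. The empty jar stands on the pan and the scale was tared; `sign_off()` gave no verdict.

- **Jar:** I picked up the clear-glass jar and lowered it onto the pan until it touched, pressing with about 7 N. I then let go with the gripper at (0.660, 0.033), against a measured pan centre of (0.660, 0.034). After release and again after taring, the pictures showed it upright in the same spot.
- **Tare press:** I pressed the bar at its middle with shut fingers and held it on its stops for about 1 s. Depth readings while pressed put it 5.2 mm down (about 0.08 rad), with both ends level to 0.2 mm. There was also an unexpected 8 N sideways pull on the tool towards the robot. I took it to be friction, and it was gone once I lifted.
- **Bar released:** it came back to its original height of 47 mm, within about 0.2 mm along its length.
- **Rest of the scene:** the arm is clear of everything, and the force reading is about 0. It never came near the filled candles or the jug, but I did not measure their final positions.

No check failed or disagreed, except that the first automatic outline of the pan failed. I measured the pan again by its corners and colour instead, and those agreed.

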